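# Gauge a fixture bore and fit the post that stands level

## Task

Take the depth rod from its stand, feel gently with it for the bottom of the empty bore in the fixture block to learn how deep it is, and put the rod back upright in its stand. Then take from the rack only the one loose post that will come nearest to standing level with the block's two fixed posts, and lower it gently into the bore until it is fully home. Leave the other posts in the rack and the things around undisturbed.

Things in the scene. Friction and masses are not known exactly. Their poses are not given: they have to be found in the camera images.
- block: aluminium fixture block fixed to the table, 110 x 100 mm and 62 mm high (foot flange 132 x 110 x 8 mm). Origin: centre of its underside; z up; the empty bore lies 34 mm from it on its -x side. Two steel posts stand fixed in its +x half at x +26, y +/-30 mm; their round heads (18 mm diameter) have their tops 38 mm and their undersides 14 mm above the top face. They cannot be taken out.
- bore (a point): centre of the mouth of the empty blind bore, on the block's top face (62 mm above the table). The bore is vertical, 13.5 mm in diameter with a 2 mm chamfer, and closed by a flat floor (a firm rubber pad that gives about 1 mm when pressed) somewhere between 23 and 53 mm below the mouth: the depth differs each time, takes any value in between, and cannot be seen from outside.
- post_head (a point): centre of the top of the head of one of the two fixed posts: the height to match, 38 mm above the block's top face.
- rack: grey plastic rack fixed to the table, 226 mm long (its y) x 50 mm, 40 mm high, with four vertical holes 13 mm in diameter in a row, 58 mm apart (y = -87, -29, +29, +87 mm); one post stands upright in each, its foot 12 mm above the table. Which post is in which hole varies. Origin: centre of its underside, y along the row.
- stand: grey plastic stand of the depth rod, fixed to the table, 56 x 56 mm and 40 mm high, with one vertical hole 11 mm in diameter, 28 mm deep, in its middle. Origin: centre of its underside.
- stand_mouth (a point): centre of the mouth of the stand's hole, 40 mm above the table.
- rod: depth rod, straight, 130 mm long: steel shank 9 mm in diameter and 85 mm long, then a round dark ribbed handle 14 mm in diameter and 45 mm long. Origin: centre of its flat foot (the probing end); z along it to the handle. It starts upright in the stand, foot 12 mm above the table.
- rod_top (a point): centre of the end of the rod's handle, 130 mm above its foot.
- post_a: loose steel post: shank 12 mm in diameter and 40 mm long with a 1.5 mm chamfer at the foot, then a round ribbed head 18 mm in diameter and 24 mm high (64 mm in all). Origin: centre of the foot; z up along the post.
- post_a_top (a point): centre of the top of this post's head, 64 mm above its foot.
- post_b: loose steel post: shank 12 mm in diameter and 48 mm long with a 1.5 mm chamfer at the foot, then a round ribbed head 18 mm in diameter and 24 mm high (72 mm in all). Origin: centre of the foot; z up along the post.
- post_b_top (a point): centre of the top of this post's head, 72 mm above its foot.
- post_c: loose steel post: shank 12 mm in diameter and 56 mm long with a 1.5 mm chamfer at the foot, then a round ribbed head 18 mm in diameter and 24 mm high (80 mm in all). Origin: centre of the foot; z up along the post.
- post_c_top (a point): centre of the top of this post's head, 80 mm above its foot.
- post_d: loose steel post: shank 12 mm in diameter and 64 mm long with a 1.5 mm chamfer at the foot, then a round ribbed head 18 mm in diameter and 24 mm high (88 mm in all). Origin: centre of the foot; z up along the post.
- post_d_top (a point): centre of the top of this post's head, 88 mm above its foot.
- petri: bystander: clear petri dish with lid, 66 mm across, 14 mm high. Origin: on its underside.
- pen: bystander: ballpoint pen lying on the table, 145 mm long. Origin: on its underside.
- tweezers: bystander: steel tweezers lying on the table, 128 mm long. Origin: on its underside.
- marker: bystander: thick marker pen lying on the table, 135 mm long. Origin: on its underside.
- small_beaker: bystander: small glass beaker, 45 mm across, 58 mm high. Origin: on its underside.
There are look-alikes about, which are no part of the job. Leave any orange look-alike of the stand alone.

How it is judged:
By the outcome, as a careful person would: the job done as asked, in the order asked, and still so for the second after the job is handed in, with the robot touching nothing.
It also fails if it takes over 70 s, if anything falls off the work surface, if the arm or the gripper's body presses on something with over 40 N, if the wrist force passes 120 N, or if a joint passes its speed limit or range.

## Robot

A 6-joint arm with a two-finger parallel gripper is mounted at the origin on a cart in front of the work surface, level with it; the furniture and walls round the work are solid. World frame = base frame: x ahead of the robot, y to its left, z up, the work surface at z = 0. Lengths are in m, angles in rad, forces in N, time in s.
With the tool pointing down it reaches from about 0.325 to 0.875 m from the base axis. Payload 4.4 kg.
Tool frame: the origin (TCP) lies on the centre line of the jaws, within the pads' length; the fingertips stand 11 mm ahead of it and the grasp point (between the pads) lies 8 mm behind it; z points along the fingers, y is the line along which they close (so a half turn about z gives the same grasp; the last joint's range is limited). The gripper opens to 85 mm and grips with 20 to 120 N. Pads are 22 mm wide; open, the fingers measure 114 mm over their backs; the gripper's body (76 mm by 85 mm) begins 54 mm behind the grasp point. The pads swing forward as they close: fully open they stand 13 mm farther back than shut.
Start: joints at [1.026, 0.207, 1.542, -0, 1.393, -0.15], TCP at [0.221, 0.531, 0.242] pointing down, gripper open.
Joint ranges: [-2.73, 2.73], [-0.86, 2.22], [0.23, 2.46], [-1.11, 4.25], [0.08, 2.63], [-2.82, 2.82]. Speed limits (rad/s): [2.79, 2.79, 3.14, 3.14, 3.14, 3.14].

## Interface

Orientations are given as a unit quaternion [x, y, z, w].
In Python, from bench import telemetry, cams, order gives the robot as it stands.
- The arm moves only by the tool send_rows, never from a script. Its arguments are lists of equal length, an entry for each row: "offset": the shift along the world's x, y, z in mm, a list of three; "rotation": the turn, a rotation vector about the world's x, y, z in degrees, a list of three. In form: {"offset": [[dx, dy, dz], ...], "rotation": [[rx, ry, rz], ...]}. A call has 1 to 20 rows; each row is the pose to reach, as a shift and turn from the pose commanded when the call began; what a row does not reach only later rows make up. A row lasts 1/12 s, in which the tool goes at most 41.7 mm and 7.16 degrees, less where a joint would pass 70% of its speed; a pose out of reach is approached as far as the arm can. A call with a gripper value outside its range is refused whole. "grip" is the opening, from 0 (shut) to 1 (fully open), set as the call begins (left out, the last holds). The fingers move at their own pace and stop on an object; "grip_force" is the grip in N (left out, the last holds). Time passes only in rows, so rows that repeat a pose let the fingers close. It gives the time, the measured TCP pose, the force, the opening and the grip force at its end, in the units of the state.
- telemetry.sense(): the state, without advancing time (a new reading comes with each control period).
- cams.snapshot(name): name is "side" or "top" or "wrist"; returns a dict with "pixels" (384x512x3 uint8, blue, green, red), "fovy" (degrees; the focal length in pixels is half the picture's height over the tangent of half this angle, whatever the lens; pixels are square), "cx", "cy" (the principal point, pixels), "R" (3x3) and "t" (3): a world point X has camera coordinates R X + t. Camera axes: x right, y down, z forward; pixel columns grow to the right and rows downward; lengths in m; the calibration is good to about 2 mm. The wrist camera is an equidistant fisheye: a pixel r from the principal point sees the ray r / f radians off the axis. A picture is of the moment at which its call begins. There is no depth.
- order.hand_in(): hands the job in; it is judged then, once.
The state is a dict: "time_s": time; "joint_pos": joint angles; "qd": joint speeds; "joint_torque": joint torques, N m; "tool_pos": TCP position; "tcp_rot": TCP orientation; "contact_force": force on the tool from outside, world axes, zero at the start; "torque": the same for the moment, N m; "opening": opening from 0.0 (shut) to 1.0 (fully open); "grasp_force": force on a finger pad.
Only numpy, scipy, OpenCV 4.12 (cv2) and the standard library are available. Lean on these libraries where they do the work, as an engineer would, in place of code of your own. Each camera call takes 0.05 s, during which the arm holds its last target. There are 200 camera calls.

## Working session

There is one attempt and no reset: what is moved stays moved. The work goes in short steps, Python scripts to look and compute and a tool call to move; the robot and the scene stay as the last step left them, time stands still between calls to the robot, and variables do not carry over. Pictures are saved under pics/ and viewed, at most 10 in all, crops included, and the job is handed in when it is done.

Besides the shell and the picture viewer there is one more tool, called after "Request:" as name(argument=value, ...) on one line, values as JSON. send_rows: Moves the arm, as the interface text tells. Its arguments: {"type":"object","properties":{"offset":{"type":"array","items":{"type":"array","items":{"type":"number"}}},"rotation":{"type":"array","items":{"type":"array","items":{"type":"number"}}},"grip":{"type":"number"},"grip_force":{"type":"number"}},"required":["offset","rotation"]}

```bash
mkdir -p pics
cat > h.py <<'E'
import numpy as np,cv2
from bench import telemetry,cams,order
def snap(n,f=None):
    s=cams.snapshot(n); s['R']=np.array(s['R']);s['t']=np.array(s['t']); s['n']=n
    if f: cv2.imwrite('pics/'+f,np.array(s['pixels']))
    s['pixels']=np.array(s['pixels']); return s
def ray(s,u,v):
    f=192/np.tan(np.radians(s['fovy'])/2); x=(u-s['cx'])/f; y=(v-s['cy'])/f
    if s['n']=='wrist':
        r=np.hypot(x,y); d=np.array([x/r*np.sin(r),y/r*np.sin(r),np.cos(r)]) if r>1e-9 else np.array([0,0,1.])
    else: d=np.array([x,y,1.]); d/=np.linalg.norm(d)
    return -s['R'].T@s['t'], s['R'].T@d
def onz(s,u,v,z):
    o,d=ray(s,u,v); return o+d*(z-o[2])/d[2]
def proj(s,X):
    f=192/np.tan(np.radians(s['fovy'])/2); c=s['R']@np.array(X)+s['t']
    if s['n']=='wrist':
        r=np.hypot(c[0],c[1]); th=np.arctan2(r,c[2]); k=th/r*f
    else: k=f/c[2]
    return np.round([s['cx']+c[0]*k,s['cy']+c[1]*k],1)
def tri(*rs):
    A=0;b=0
    for o,d in rs:
        P=np.eye(3)-np.outer(d,d);A=A+P;b=b+P@o
    X=np.linalg.solve(A,b); return X,[np.linalg.norm((np.eye(3)-np.outer(d,d))@(X-o)) for o,d in rs]
E
python3 - <<'E'
from h import *
ims=[]
for n in('top','side','wrist'):
    s=snap(n,n+'0.png'); print(n,s['fovy'],s['cx'],s['cy'],-s['R'].T@s['t'],s['R'][2])
print(telemetry.sense())
a=[cv2.imread(f'pics/{n}0.png') for n in('top','side')]
E
```

```text
top 46.88084080991382 252.67234915786997 189.9515335548019 [0.45420174 0.07067861 1.38567135] [ 0.03193635 -0.01409651 -0.99939049]
side 56.894927303525925 255.72750563224398 193.8869135166059 [0.24237382 0.91622772 0.72121968] [ 0.24075758 -0.79096996 -0.5624965 ]
wrist 65.70646984690485 257.69344184965456 193.82605565754133 [0.14376683 0.56216839 0.37249539] [ 0.29691802 -0.12544451 -0.94662736]
{'time_s': 0.15, 'joint_pos': array([ 1.02647980e+00,  2.07288152e-01,  1.54263020e+00,  3.81591446e-06,
        1.39349734e+00, -1.50482900e-01]), 'qd': array([ 0.00085121, -0.00134113, -0.00474419, -0.00129062,  0.00105861,
       -0.00092659]), 'joint_torque': array([-5.91319258e-04, -3.83511150e+01, -2.92037165e+01, -2.17007064e-04,
        6.71381189e-03,  1.90384122e-05]), 'tool_pos': array([0.22034834, 0.53048914, 0.24135411]), 'tcp_rot': array([ 1.95646912e-01,  9.80673980e-01, -8.56426286e-04, -3.12095739e-04]), 'contact_force': array([-0.62027954, -0.41480659,  0.31430501]), 'torque': array([-0.04159428, -0.02675032,  0.04779997]), 'grasp_force': 0.0, 'opening': 0.9966305622611427}
```

View pics/top0.png

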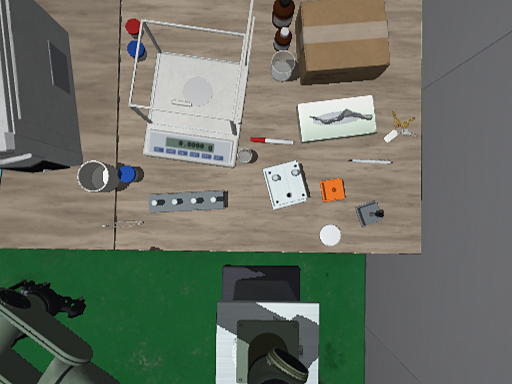

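View pics/side0.png

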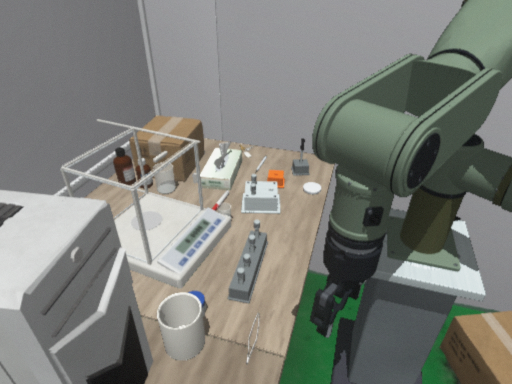

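Top view: the grey rack is at (188,201) with 4 posts and the block at (286,185). The bore looks to be the dark dot near (291,195), with fixed posts at (276,177) and (296,172). The grey stand with the dark rod is at (369,213). The orange look-alike stand is at (333,189) and has to be left alone. The petri dish is at (330,235). In the side view the rod's handle is at (303,145).

Candidates for the rod/stand: the grey stand with upright dark handle at (369,213), the orange stand at (333,189), and the pen or marker. I choose the grey one and check it in a close crop.

Run:
```python
import cv2,numpy as np
t=cv2.imread('pics/top0.png');s=cv2.imread('pics/side0.png')
def c(i,x,y,w,h,W,H): return cv2.resize(i[y:y+h,x:x+w],(W,H),interpolation=cv2.INTER_CUBIC)
a=np.hstack([c(t,255,150,140,75,560,300),c(s,280,130,40,50,240,300)])
b=np.hstack([c(t,140,180,100,37,500,185+0),c(s,225,210,50,31,300,185)])
d=c(s,235,165,60,22,800,293)[:115]
cv2.imwrite('pics/c1.png',np.vstack([a,b]))
from h import *
print(0)
```

```text
0
```

View pics/c1.png

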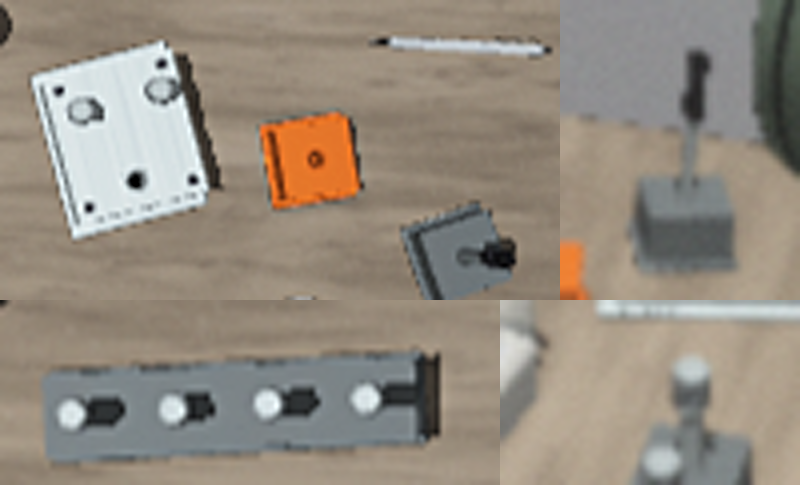

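The crop confirms the grey stand holds the dark-handled rod, with the handle end at about (382,212) top and (303,139) side. The orange one is empty. Bore is at (289,195). Post tops in the top view are at x 154, 175, 193 and 213, y about 200–203.

Run:
```python
from h import *
T=cams.snapshot;s=snap('side');t=snap('top')
print('rodtop',tri(ray(t,382,212.5),ray(s,302.8,139)), onz(t,382,212.5,.142))
print('bore',onz(t,289.2,195,.062))
for p in [(154.2,202.8),(174.6,202),(193.4,200.8),(213.2,199.6)]: print('post',[onz(t,*p,z).round(4) for z in(.076,.100)])
for p in [(276,177.8),(295.7,172.5)]: print('fixed',onz(t,*p,.1))
g=cv2.cvtColor(t['pixels'],cv2.COLOR_BGR2HSV)
h=t['pixels'].astype(int)
print(onz(t,330,235,.014))
```

```text
rodtop (array([ 0.43397882, -0.31451438,  0.13640729]), [np.float64(0.0024565912530417344), np.float64(0.0024565912530417297)]) [ 0.43646933 -0.31228617  0.142     ]
bore [ 0.48320789 -0.05757859  0.062     ]
post [array([0.4533, 0.3418, 0.076 ]), array([0.4533, 0.3368, 0.1   ])]
post [array([0.4567, 0.2819, 0.076 ]), array([0.4566, 0.278 , 0.1   ])]
post [array([0.4611, 0.2266, 0.076 ]), array([0.461 , 0.2237, 0.1   ])]
post [array([0.4656, 0.1683, 0.076 ]), array([0.4654, 0.1665, 0.1   ])]
fixed [ 0.53179194 -0.01475992  0.1       ]
fixed [ 0.54823148 -0.07196049  0.1       ]
[ 0.36245088 -0.19043579  0.014     ]
```

Request:
send_rows(offset=[[24,-25,4],[48,-50,8],[72,-75,12],[96,-100,16],[120,-125,20],[144,-150,24],[168,-175,28],[192,-200,32],[216,-225,36],[239,-251,38],[239,-251,38],[239,-251,38]], rotation=[[0,0,-7],[0,0,-14],[0,0,-21],[0,0,-28],[0,0,-35],[0,0,-42],[0,0,-49],[0,0,-56],[0,0,-63],[0,0,-70],[0,0,-71.4],[0,0,-71.4]], grip=1)

```text
time_s: 1.25
tool_pos: [0.4607, 0.2786, 0.2803]
tcp_rot: [0.732, 0.681, 0.0, -0.0]
contact_force: [-0.7, 0.0, -0.3]
opening: 0.997
grasp_force: 0.0
```

Run:
```python
from h import *
w=snap('wrist','w1.png'); s=telemetry.sense();print(s['time_s'],s['tool_pos'],s['tcp_rot'],s['joint_pos'])
np.savez('w1.npz',**{k:w[k] for k in('R','t','fovy','cx','cy','n')})
```

```text
1.3 [0.45974358 0.27954495 0.28005267] [ 7.31324501e-01  6.82029529e-01 -1.97602275e-04 -3.96526376e-04] [3.85071725e-01 1.00471481e-01 1.58439188e+00 6.03315662e-04
 1.45738184e+00 4.54731001e-01]
```

View pics/w1.png

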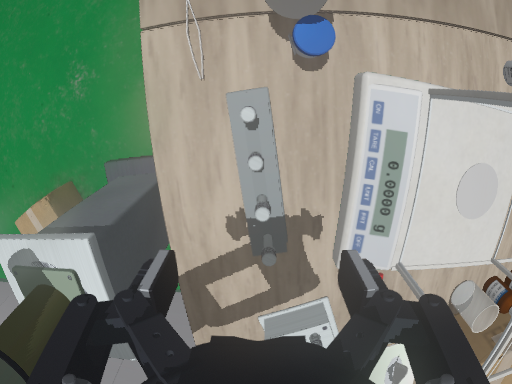

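The wrist view shows four post heads in the rack, near (249,116), (256,162), (263,212) and (269,256). The lower two are partly in the gripper's shadow. I'll triangulate the tops using the top view as well.

Run:
```python
from h import *
w=dict(np.load('w1.npz'));w['n']='wrist'
t=snap('top')
im=cv2.imread('pics/w1.png'); tt=cv2.imread('pics/top0.png')
c1=cv2.resize(im[95:275,215:305],None,fx=3.2,fy=3.2,interpolation=cv2.INTER_CUBIC)
cv2.imwrite('pics/c2.png',c1)
def blobs(g,x,y,wd,hh,th,amin):
    m=(g[y:y+hh,x:x+wd].min(2)>th).astype(np.uint8)
    n,l,st,ce=cv2.connectedComponentsWithStats(m)
    return [(ce[i]+[x,y],st[i][4],st[i][2:4]) for i in range(1,n) if st[i][4]>=amin]
B=blobs(tt,145,192,85,18,170,4); print(B)
for b in blobs(im,228,95,60,180,170,8): print('w',b)
ws=[(249,116),(256,162),(263,212),(269,256)]
for b,p in zip(sorted(B,key=lambda b:b[0][0]),ws): print(tri(ray(t,*b[0]),ray(w,*p)))
print(t['fovy'], 'pred',proj(w,[.4533,.3418,.076]))
```

```text
[(array([212.61904762, 199.23809524]), np.int32(21), array([6, 5], dtype=int32)), (array([173.84210526, 201.15789474]), np.int32(19), array([5, 5], dtype=int32)), (array([193., 200.]), np.int32(21), array([5, 5], dtype=int32)), (array([153.76190476, 202.38095238]), np.int32(21), array([5, 6], dtype=int32))]
w (array([247.4125 , 113.74375]), np.int32(160), array([14, 14], dtype=int32))
w (array([255.        , 162.95744681]), np.int32(141), array([13, 13], dtype=int32))
w (array([261.98507463, 214.04477612]), np.int32(134), array([13, 13], dtype=int32))
(array([0.45525856, 0.34059945, 0.08755632]), [np.float64(0.0007237485543402279), np.float64(0.0007237485543401774)])
(array([0.45918812, 0.28502376, 0.07063391]), [np.float64(5.8512077906667464e-05), np.float64(5.85120779065368e-05)])
(array([0.46330073, 0.2268686 , 0.08406941]), [np.float64(8.811115227566834e-05), np.float64(8.811115227579112e-05)])
(array([0.46662392, 0.16901445, 0.08964894]), [np.float64(0.00011238570493778722), np.float64(0.00011238570493788685)])
46.88084080991382 pred [246.8 114.4]
```

View pics/c2.png

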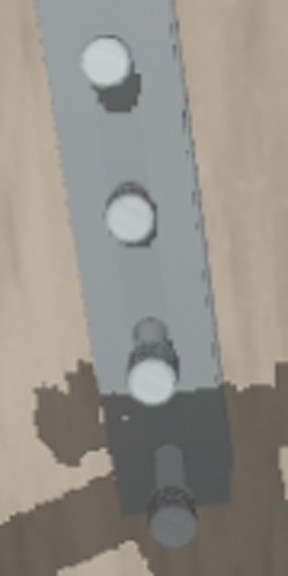

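Run:
```python
from h import *
w=dict(np.load('w1.npz'));w['n']='wrist';t=snap('top')
T=[(153.76,202.38),(173.84,201.16),(193,200),(212.62,199.24)];W=[(247.4,113.7),(255,163),(262,214),(268.8,258.1)]
for a,b in zip(T,W):
    print(tri(ray(t,*a),ray(w,*b)), [onz(w,*b,z)[:2].round(4) for z in(.076,.084,.092,.1)])
from itertools import permutations
R=[]
for p in permutations(range(4)):
    P=[np.array([onz(w,*b,.076+.008*k)[:2] for b,k in zip(W,p)]),np.array([onz(t,*b,.076+.008*k)[:2] for b,k in zip(T,p)])]
    e=0
    for X in P:
        Xc=X-X.mean(0);s=np.array([87,29,-29,-87])/1e3;d=s@Xc;d/=np.linalg.norm(d);e+=((Xc-np.outer(s,d))**2).sum()
    R.append((e**.5*1e3,p,P[0].mean(0),P[1].mean(0)))
for r in sorted(R,key=lambda r:r[0])[:4]:print(r)
```

```text
(array([0.45432572, 0.34262336, 0.07846553]), [np.float64(0.00022246772380286387), np.float64(0.00022246772380284804)]) [array([0.454 , 0.3425]), array([0.4543, 0.343 ]), array([0.4546, 0.3434]), array([0.4549, 0.3438])]
(array([0.4585886 , 0.28456939, 0.07373431]), [np.float64(0.0005247794694888824), np.float64(0.0005247794694889897)]) [array([0.4581, 0.2851]), array([0.4583, 0.2869]), array([0.4585, 0.2887]), array([0.4588, 0.2906])]
(array([0.46263769, 0.22632877, 0.08879165]), [np.float64(0.0007183800738568379), np.float64(0.0007183800738569308)]) [array([0.4617, 0.221 ]), array([0.4618, 0.2244]), array([0.462 , 0.2277]), array([0.4621, 0.231 ])]
(array([0.46638949, 0.16867266, 0.09415217]), [np.float64(7.378533040975947e-05), np.float64(7.378533040974847e-05)]) [array([0.4663, 0.1577]), array([0.4663, 0.1625]), array([0.4663, 0.1674]), array([0.4663, 0.1722])]
(np.float64(2.5257675461527644), (1, 0, 2, 3), array([0.46018456, 0.25700031]), array([0.46084704, 0.25493484]))
(np.float64(3.138499119191005), (0, 1, 2, 3), array([0.46016004, 0.25734244]), array([0.46084008, 0.25502485]))
(np.float64(4.458759479651175), (1, 0, 3, 2), array([0.46021174, 0.25662269]), array([0.46085191, 0.25484659]))
(np.float64(4.689287439743016), (2, 0, 1, 3), array([0.46023053, 0.25627608]), array([0.46086063, 0.25475881]))
```

Request:
send_rows(offset=[[4,-33,-2],[8,-66,-4],[12,-99,-6],[16,-132,-8],[20,-165,-10],[24,-198,-12],[28,-231,-14],[32,-264,-16],[36,-297,-18],[40,-330,-20],[40,-330,-20],[40,-330,-20]], rotation=[[0,0,-7],[0,0,-14],[0,0,-21],[0,0,-28],[0,0,-35],[0,0,-42],[0,0,-49],[0,0,-56],[0,0,-63],[0,0,-70],[0,0,-70],[0,0,-70]])

```text
time_s: 2.4
tool_pos: [0.4994, -0.05, 0.2599]
tcp_rot: [0.99, 0.14, -0.0, -0.0]
contact_force: [0.7, 0.5, -0.4]
opening: 1.0
grasp_force: 0.0
```

Run:
```python
from h import *
w=snap('wrist','w2.png'); s=telemetry.sense();print(s['time_s'],s['tool_pos'],s['tcp_rot'])
np.savez('w2.npz',**{k:w[k] for k in('R','t','fovy','cx','cy','n')})
```

```text
2.45 [ 0.49937709 -0.04899839  0.26004539] [ 9.90078030e-01  1.40517234e-01 -2.60151240e-04 -5.78666447e-04]
```

View pics/w2.png

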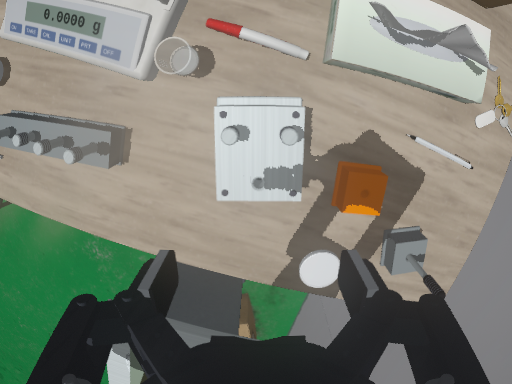

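In the wrist view the bore is at about (259,183), partly in shadow, and the fixed heads are at (230,134) and (290,134). The grey stand is at (405,250) with the rod's handle end at about (437,290). Orange decoy is at (360,188).

Run:
```python
from h import *
w=dict(np.load('w2.npz'));w['n']='wrist';t=snap('top');s=snap('side')
im=cv2.imread('pics/w2.png')
for (a,b) in [((382,212.5),(437.5,289))]: print('rod',tri(ray(t,*a),ray(w,*b)),tri(ray(t,*a),ray(w,*b),ray(s,302.8,139)))
print('bore',onz(w,259,183,.062),onz(t,289.2,195,.062),tri(ray(t,289.2,195),ray(w,259,183)))
for a,b in [((276,177.8),(230,134)),((295.7,172.5),(290,134))]:print('fix',onz(w,*b,.1),tri(ray(t,*a),ray(w,*b)))
a=cv2.resize(im[110:215,205:315],None,fx=3.6,fy=3.6,interpolation=cv2.INTER_CUBIC)
b=cv2.resize(im[220:300,375:450],(354,378),interpolation=cv2.INTER_CUBIC)
cv2.imwrite('pics/c3.png',np.hstack([a,b])); print(a.shape)
```

```text
rod (array([ 0.43319419, -0.31550064,  0.12390593]), [np.float64(0.003772802937358749), np.float64(0.003772802937358805)]) (array([ 0.43362801, -0.31243647,  0.13293747]), [np.float64(0.0037120362669669643), np.float64(0.006463218454166199), np.float64(0.004870729556739908)])
bore [ 0.48465098 -0.05564055  0.062     ] [ 0.48320789 -0.05757859  0.062     ] (array([ 0.48333686, -0.05700506,  0.05765948]), [np.float64(0.000990121327152881), np.float64(0.000990121327152886)])
fix [ 0.53626046 -0.01105457  0.1       ] (array([ 0.53366035, -0.01294369,  0.09187662]), [np.float64(0.0027285624100277755), np.float64(0.0027285624100277656)])
fix [ 0.55255096 -0.06779101  0.1       ] (array([ 0.55008864, -0.07353985,  0.07064281]), [np.float64(0.0016900969387814088), np.float64(0.0016900969387813902)])
(378, 396, 3)
```

View pics/c3.png

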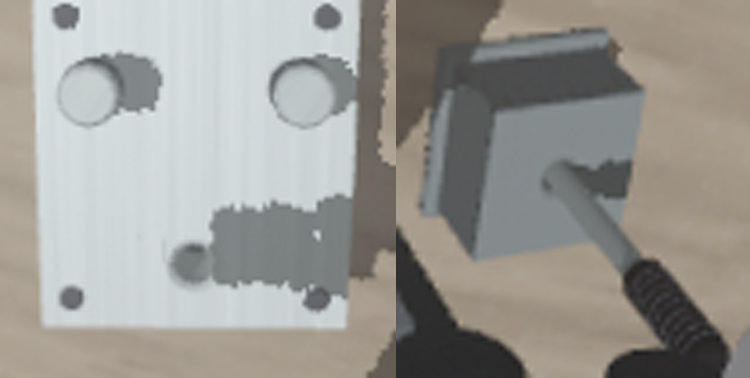

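Crop: bore at wrist pixel (257.8,183.1), heads at (230,135.6) and (289.2,135.8). The stand mouth is at about (410,258) and the handle end at about (442,297), close to the finger.

Run:
```python
from h import *
w=dict(np.load('w2.npz'));w['n']='wrist';t=snap('top');s=snap('side')
print('bore',onz(w,257.8,183.1,.062),tri(ray(t,289.2,195),ray(w,257.8,183.1)))
F=[onz(w,230,135.6,.1),onz(w,289.2,135.8,.1)];print(F)
for a,b in [((275.8,177.6),(230,135.6)),((295.5,172.4),(289.2,135.8))]:print(tri(ray(t,*a),ray(w,*b)))
d=F[0]-F[1];d/=np.linalg.norm(d);print('bore from heads',(F[0]+F[1])/2-.06*np.array([d[1],-d[0],0]),np.degrees(np.arctan2(-d[0],d[1])))
print('mouth',onz(w,409.7,258,.04),onz(t,371.5,213.8,.04),'top',onz(w,442,297,.142),tri(ray(t,382,212.5),ray(w,442,297)))
```

```text
bore [ 0.48415314 -0.05434041  0.062     ] (array([ 0.48333635, -0.05617159,  0.05961066]), [np.float64(0.0016328122829892373), np.float64(0.0016328122829892026)])
[array([ 0.53471595, -0.01146586,  0.1       ]), array([ 0.5506025 , -0.06756182,  0.1       ])]
(array([ 0.53339961, -0.01283057,  0.09708759]), [np.float64(0.0017539874662781789), np.float64(0.0017539874662780882)])
(array([ 0.54934401, -0.07134763,  0.08487185]), [np.float64(0.001707490897560717), np.float64(0.0017074908975606617)])
bore from heads [ 0.48492965 -0.05586303  0.1       ] 15.81228530695575
mouth [ 0.42888828 -0.30982726  0.04      ] [ 0.43054518 -0.3115882   0.04      ] top [ 0.43020987 -0.30926338  0.142     ] (array([ 0.43378819, -0.30957001,  0.14399254]), [np.float64(0.003379948444593347), np.float64(0.0033799484445933003)])
```

Request:
send_rows(offset=[[-8,-32,0],[-17,-64,0],[-26,-97,-10],[-34,-130,-20],[-43,-162,-30],[-52,-195,-40],[-60,-228,-55],[-69,-260,-70],[-69,-260,-80],[-69,-260,-80],[-69,-260,-80]], rotation=[[0,0,0],[0,0,0],[0,0,0],[0,0,0],[0,0,0],[0,0,0],[0,0,0],[0,0,0],[0,0,0],[0,0,0],[0,0,0]])

```text
time_s: 3.57
tool_pos: [0.4306, -0.3085, 0.1796]
tcp_rot: [0.99, 0.14, -0.0, -0.001]
contact_force: [0.1, 0.8, 0.8]
opening: 1.002
grasp_force: 0.0
```

Run:
```python
from h import *
w=snap('wrist','w3.png'); s=telemetry.sense();print(s['time_s'],s['tool_pos'],s['tcp_rot'],s['contact_force'])
np.savez('w3.npz',**{k:w[k] for k in('R','t','fovy','cx','cy','n')})
for z in(.1,.142,.18):print(z,proj(w,[.431,-.310,z]),proj(w,[.431,-.310,.04]))
```

```text
3.6167 [ 0.43126694 -0.30858317  0.18049324] [ 9.90083941e-01  1.40476572e-01  1.08379368e-04 -3.33048105e-04] [ 0.15409825 -0.43947348  0.80708924]
0.1 [259.8 208. ] [259.6 184.8]
0.142 [260.1 232.4] [259.6 184.8]
0.18 [260.4 264.7] [259.6 184.8]
```

View pics/w3.png

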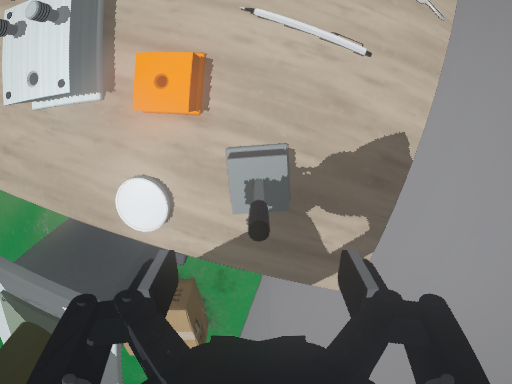

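The rod's end is at (259,231), against a predicted (260,232), so it is well centred between the jaws. Descending and gripping.

Request:
send_rows(offset=[[0,0,-25],[0,0,-50],[0,0,-66],[0,0,-66]], rotation=[[0,0,0],[0,0,0],[0,0,0],[0,0,0]])

```text
time_s: 3.95
tool_pos: [0.4296, -0.3065, 0.1117]
tcp_rot: [0.99, 0.141, -0.002, -0.003]
contact_force: [-0.5, -0.3, -0.4]
opening: 0.997
grasp_force: 0.0
```

Request:
send_rows(offset=[[0,0,0],[0,0,0],[0,0,0],[0,0,0],[0,0,0],[0,0,0],[0,0,0],[0,0,0],[0,0,0],[0,0,0]], rotation=[[0,0,0],[0,0,0],[0,0,0],[0,0,0],[0,0,0],[0,0,0],[0,0,0],[0,0,0],[0,0,0],[0,0,0]], grip=0, grip_force=50)

```text
time_s: 4.78
tool_pos: [0.431, -0.31, 0.1152]
tcp_rot: [0.99, 0.139, 0.0, -0.0]
contact_force: [-0.5, 1.7, 6.0]
opening: 0.147
grasp_force: 48.7
```

Request:
send_rows(offset=[[0,0,10],[0,0,30],[0,0,50],[0,0,70],[0,0,80],[0,0,80]], rotation=[[0,0,0],[0,0,0],[0,0,0],[0,0,0],[0,0,0],[0,0,0]])

```text
time_s: 5.28
tool_pos: [0.4321, -0.3116, 0.1975]
tcp_rot: [0.99, 0.139, 0.002, 0.003]
contact_force: [0.1, -1.3, 0.0]
opening: 0.144
grasp_force: 49.0
```

Request:
send_rows(offset=[[5,25,0],[11,52,0],[18,85,0],[25,118,0],[32,151,0],[39,184,0],[46,217,0],[51,241,0],[53.5,254.5,0],[53.5,254.5,0],[53.5,254.5,0],[53.5,254.5,0],[53.5,254.5,0]], rotation=[[0,0,0],[0,0,0],[0,0,0],[0,0,0],[0,0,0],[0,0,0],[0,0,0],[0,0,0],[0,0,0],[0,0,0],[0,0,0],[0,0,0],[0,0,0]])

```text
time_s: 6.37
tool_pos: [0.4838, -0.0565, 0.1938]
tcp_rot: [0.99, 0.139, -0.0, 0.0]
contact_force: [0.6, -0.0, -0.5]
opening: 0.15
grasp_force: 49.0
```

Run:
```python
from h import *
w=snap('wrist','w4.png'); s=telemetry.sense();print(s['time_s'],s['tool_pos'],s['tcp_rot'],s['contact_force'],s['opening'])
np.savez('w4.npz',**{k:w[k] for k in('R','t','fovy','cx','cy','n')})
p=s['tool_pos'];print('foot',proj(w,[p[0],p[1],.092]),'mouth pred',proj(w,[.4845,-.0555,.062]))
c=w['pixels'][130:280,185:335];cv2.imwrite('pics/c4.png',cv2.resize(c,None,fx=4,fy=4,interpolation=cv2.INTER_CUBIC))
```

```text
6.4167 [ 0.48386053 -0.05650993  0.19394007] [ 9.90335398e-01  1.38692832e-01 -3.11806164e-04  1.43116695e-05] [-0.60257585  0.11856412 -0.37287255] 0.1482736535703444
foot [257.7 198. ] mouth pred [256.9 186.2]
```

View pics/c4.png

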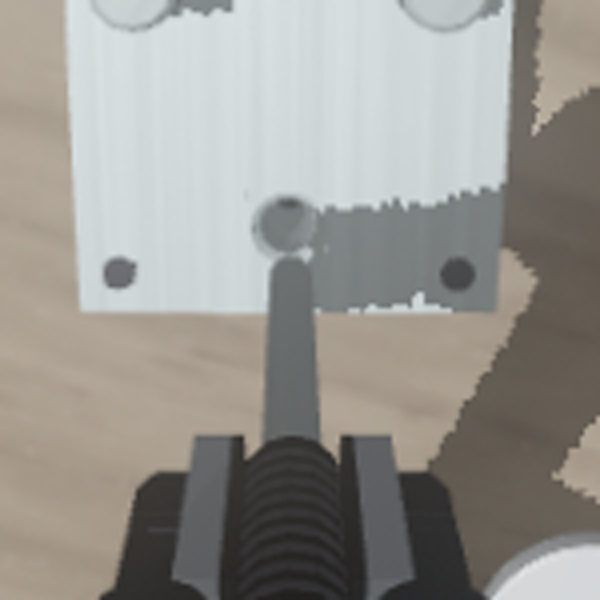

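The mouth is at pixel (256.3,186) and the rod foot at about (258,198). The foot sits about 1.5 mm to −y, so I shift +1.3 mm in y and lower.

Request:
send_rows(offset=[[0,1.3,0],[0,1.3,-10],[0,1.3,-20],[0,1.3,-28],[0,1.3,-34],[0,1.3,-40],[0,1.3,-46],[0,1.3,-48],[0,1.3,-48],[0,1.3,-48]], rotation=[[0,0,0],[0,0,0],[0,0,0],[0,0,0],[0,0,0],[0,0,0],[0,0,0],[0,0,0],[0,0,0],[0,0,0]])

```text
time_s: 7.25
tool_pos: [0.4843, -0.0542, 0.1463]
tcp_rot: [0.99, 0.14, 0.0, 0.0]
contact_force: [0.2, -0.0, -1.0]
opening: 0.145
grasp_force: 49.0
```

Request:
send_rows(offset=[[0,0,-1],[0,0,-2],[0,0,-3],[0,0,-4],[0,0,-4]], rotation=[[0,0,0],[0,0,0],[0,0,0],[0,0,0],[0,0,0]])

```text
time_s: 7.67
tool_pos: [0.484, -0.0542, 0.1421]
tcp_rot: [0.99, 0.14, -0.0, -0.0]
contact_force: [0.3, 0.0, -0.9]
opening: 0.146
grasp_force: 49.0
```

Request:
send_rows(offset=[[0,0,-1],[0,0,-2],[0,0,-3],[0,0,-3]], rotation=[[0,0,0],[0,0,0],[0,0,0],[0,0,0]])

```text
time_s: 8.0
tool_pos: [0.4839, -0.0542, 0.139]
tcp_rot: [0.99, 0.139, -0.0, -0.0]
contact_force: [0.1, -0.4, -1.3]
opening: 0.154
grasp_force: 49.0
```

Request:
send_rows(offset=[[0,0,-1],[0,0,-2],[0,0,-3],[0,0,-3]], rotation=[[0,0,0],[0,0,0],[0,0,0],[0,0,0]])

```text
time_s: 8.33
tool_pos: [0.484, -0.0542, 0.136]
tcp_rot: [0.99, 0.139, -0.0, -0.0]
contact_force: [-0.1, -0.2, -2.2]
opening: 0.147
grasp_force: 49.0
```

Request:
send_rows(offset=[[0,0,-1],[0,0,-2],[0,0,-3],[0,0,-3]], rotation=[[0,0,0],[0,0,0],[0,0,0],[0,0,0]])

```text
time_s: 8.67
tool_pos: [0.484, -0.0542, 0.133]
tcp_rot: [0.99, 0.139, -0.0, -0.0]
contact_force: [0.2, -0.4, -1.6]
opening: 0.146
grasp_force: 49.0
```

Request:
send_rows(offset=[[0,0,-1],[0,0,-2],[0,0,-3],[0,0,-3]], rotation=[[0,0,0],[0,0,0],[0,0,0],[0,0,0]])

```text
time_s: 9.0
tool_pos: [0.484, -0.0541, 0.13]
tcp_rot: [0.99, 0.139, -0.0, -0.0]
contact_force: [-0.5, 0.4, -1.7]
opening: 0.147
grasp_force: 49.0
```

Request:
send_rows(offset=[[0,0,-1],[0,0,-2],[0,0,-3],[0,0,-3]], rotation=[[0,0,0],[0,0,0],[0,0,0],[0,0,0]])

```text
time_s: 9.33
tool_pos: [0.4839, -0.0542, 0.127]
tcp_rot: [0.99, 0.139, -0.0, -0.0]
contact_force: [0.8, 0.7, -1.6]
opening: 0.153
grasp_force: 49.0
```

Request:
send_rows(offset=[[0,0,-1],[0,0,-2],[0,0,-3],[0,0,-3]], rotation=[[0,0,0],[0,0,0],[0,0,0],[0,0,0]])

```text
time_s: 9.67
tool_pos: [0.4847, -0.0543, 0.1252]
tcp_rot: [0.99, 0.14, 0.0, 0.0]
contact_force: [-1.0, 1.1, 4.6]
opening: 0.151
grasp_force: 49.7
```

Request:
send_rows(offset=[[0,0,-1],[0,0,-2],[0,0,-3],[0,0,-3]], rotation=[[0,0,0],[0,0,0],[0,0,0],[0,0,0]])

```text
time_s: 10.0
tool_pos: [0.4859, -0.0544, 0.125]
tcp_rot: [0.99, 0.14, 0.001, 0.0]
contact_force: [-5.2, 2.1, 19.0]
opening: 0.152
grasp_force: 51.7
```

Contact is clear: force starts at commanded z ≈ 0.125. The same ~6 N press on the stand floor (foot at z 0.012) came at commanded 0.114, and here at 0.124. That puts the bore floor at z ≈ 0.022, a depth of about 40 mm. The needed length is 78 mm, so post_c (80 mm) is nearest. Next I take the rod back.

Request:
send_rows(offset=[[0,0,10],[0,0,30],[0,0,50],[0,0,70],[0,0,75],[0,0,75]], rotation=[[0,0,0],[0,0,0],[0,0,0],[0,0,0],[0,0,0],[0,0,0]])

```text
time_s: 10.5
tool_pos: [0.4855, -0.0546, 0.1981]
tcp_rot: [0.99, 0.139, 0.002, 0.001]
contact_force: [0.1, 0.2, -1.0]
opening: 0.154
grasp_force: 49.1
```

Request:
send_rows(offset=[[-5,-25,0],[-11,-52,0],[-18,-85,0],[-25,-118,0],[-32,-151,0],[-39,-184,0],[-46,-217,0],[-51,-242,0],[-53.5,-255.8,0],[-53.5,-255.8,0],[-53.5,-255.8,0],[-53.5,-255.8,0]], rotation=[[0,0,0],[0,0,0],[0,0,0],[0,0,0],[0,0,0],[0,0,0],[0,0,0],[0,0,0],[0,0,0],[0,0,0],[0,0,0],[0,0,0]])

```text
time_s: 11.5
tool_pos: [0.4305, -0.3084, 0.1953]
tcp_rot: [0.99, 0.14, -0.0, -0.001]
contact_force: [0.1, 0.0, 0.2]
opening: 0.148
grasp_force: 49.2
```

Run:
```python
from h import *
w=snap('wrist','w5.png'); s=telemetry.sense();print(s['time_s'],s['tool_pos'],s['tcp_rot'],s['contact_force'],s['opening'])
p=s['tool_pos'];print('foot',proj(w,[p[0],p[1],.093]),'mouth pred',proj(w,[.431,-.310,.040]),proj(w,[.4308,-.3085,.040]))
im=w['pixels']; g=im.mean(2).astype(int); old=cv2.imread('pics/w4.png').mean(2).astype(int)
print('old rod rows'); 
for v in (202,210,218,226): print(v,old[v,246:270], '|new', g[v,246:270])
print(g[160:204,258])
for v in (178,182,186,190): print(v,g[v,240:280])
```

```text
11.55 [ 0.43067578 -0.30829868  0.19553094] [ 9.90121972e-01  1.40205250e-01 -3.23420635e-04 -9.29016217e-04] [-0.70691625 -0.1135014  -0.46380195] 0.15119748180949902
foot [257.8 197.7] mouth pred [259.7 180.1] [258.2 179.9]
old rod rows
202 [212 210 208 206 207 209 144 109 109 110 110 109 109 109 109 109 108 120
 125 126 127 127 128 129] |new [152 152 152 152 152 152 117 104 106 107 106 106 106 105 105 105 104 144
 151 151 151 151 150 150]
210 [159 159 160 160 160 150 117 106 107 108 108 107 107 107 107 107 106 128
 154 158 158 158 158 158] |new [169 169 169 168 168 156 118 105 105 107 107 106 105 105 106 104 105 101
  97  96  95  95  95  94]
218 [153 153 153 154 154 127 107 105 105 106 107 105 105 105 105 105 104 103
 149 155 155 156 156 156] |new [166 166 166 120  98 101 104 105 105 106 105 105 105 105 105 104 104 103
  99  97  97  97  96  96]
226 [161 161 161 161 162 121 102 103 104 104 103 103 103 103 104 104 103 103
 125 152 155 155 155 154] |new [158 159 160 161 129 106 103 104 105 105 104 105 104 104 104 104 104 104
 101  98  98  97  97  97]
[155 155 154 155 154 154 153 154 154 153 153 153 153 144 128 102  91  90
  88  85  85  84  84  85  86 112 129 136 148 152 151 151 152 143 118 106
 106 106 105 106 106 106 106 106]
178 [154 154 154 154 154 154 154 153 153 153 153 149 126 113  92  85  87  87
  88  88  86  92  97 107 136 142 150 152 152 151 106  89  89  90  89  89
  89  89  89  89]
182 [154 154 154 153 153 153 153 154 153 153 153 144 124 115  90  85  84  84
  84  87  92  95  97 106 138 143 150 151 151 106  89  89  88  89  88  88
  88  88  88  88]
186 [153 153 153 153 153 153 153 153 153 153 153 153 152 149 141 133 130 130
 129 131 136 138 143 146 150 151 151 151 151 151 106  88  88  88  88  88
  88  88  88  87]
190 [153 153 154 153 154 153 153 153 152 152 153 152 152 152 152 152 152 152
 151 151 151 152 151 151 151 151 151 151 124  94  88  88  88  88  87  88
  88  88  87  87]
```

Mouth is at column 258.3 and the rod foot at 257.4, so the rod sits about 0.8 mm to +y. I correct by that and lower.

Request:
send_rows(offset=[[0.2,-0.8,-10],[0.2,-0.8,-25],[0.2,-0.8,-38],[0.2,-0.8,-46],[0.2,-0.8,-48],[0.2,-0.8,-48],[0.2,-0.8,-48]], rotation=[[0,0,0],[0,0,0],[0,0,0],[0,0,0],[0,0,0],[0,0,0],[0,0,0]])

```text
time_s: 12.13
tool_pos: [0.4312, -0.3107, 0.1486]
tcp_rot: [0.99, 0.14, 0.0, 0.0]
contact_force: [0.3, 0.4, 0.4]
opening: 0.148
grasp_force: 49.2
```

Run:
```python
from h import *
w=snap('wrist','w6.png'); s=telemetry.sense();print(s['time_s'],s['tool_pos'],s['contact_force'])
p=s['tool_pos'];print('foot',proj(w,[p[0],p[1],.045]))
g=w['pixels'].mean(2).astype(int)
for v in range(186,208,2): print(v,g[v,240:280])
```

```text
12.1833 [ 0.43140583 -0.31105832  0.14901757] [ 0.67235492 -0.36997496 -0.44479068]
foot [258.  197.4]
186 [163 163 162 163 162 162 162 162 162 162 162 162 162 162 162 162 162 162
 162 161 161 161 161 160 161 160 160 160 160 161 160 160 160 161 160 160
 132 125 125 156]
188 [162 162 162 162 162 162 162 162 162 162 162 162 153 144 143 142 142 145
 128 124 125 155 161 160 160 133 124 124 124 124 155 160 160 112  95 120
 100  94 121 155]
190 [162 163 162 162 162 162 162 162 162 153 137 124 112  98  96  96  95  95
 100  93  92  92  94  95  95  96  95  95  95  95  95  94  95  94  94  93
  94  94  94  94]
192 [162 162 162 162 162 162 162 157 137 125 105  92  90  91  92  92  92  90
  97 102  94  89  92  93  95  94  95  95  95  95  95  94  95  94  94  94
  94  94  94  94]
194 [162 162 162 162 162 162 162 140 126 112  94  89  89  90  97 105 109 110
 110 111 100  90  91  92  94  95  95  95  95  95  94  94  94  94  94  94
  94  93  93  93]
196 [162 162 162 162 162 162 161 134 125 109  92  89  92 106 112 113 113 114
 113 113 113 111 102  93  93  95  95  95  94  94  93  94  94  94  94  94
  93  94  94  93]
198 [162 162 162 162 161 161 161 143 129 125 107  92 103 110 113 113 113 114
 113 113 113 112 109  95  94  94  94  94  94  94  94  94  94  93  93  94
  93  93  93  93]
200 [162 162 161 161 161 161 161 161 145 132 131 125 112 112 112 113 113 113
 113 113 113 112 112  97  95  94  94  94  94  94  94  94  93  94  93  93
  93  93  93  93]
202 [162 162 161 161 161 161 161 161 161 156 141 135 116 112 113 114 113 113
 113 113 113 112 111  98  95  94  94  94  94  93  93  93  93  94  93  94
  93  93  93  92]
204 [161 161 161 161 161 161 161 161 161 161 161 159 123 111 112 114 113 113
 113 112 112 113 112 101  94  94  94  94  94  94  94  93  93  93  93  93
  93  92  92  93]
206 [161 161 161 161 161 161 161 161 161 161 161 151 120 112 113 114 113 113
 112 113 112 112 112 103  95  94  94  94  94  93  93  93  93  93  93  93
  92  92  92  92]
```

Run:
```python
from h import *
w=snap('wrist'); s=telemetry.sense();print(s['time_s'],s['tool_pos'],s['contact_force'])
print(onz(w,255.2,195.8,.04),onz(w,257.5,198,.046),w['R'][0])
m=w['pixels'].min(2)
g=w['pixels'].mean(2).astype(int)
print(g[184:212,250]);print(g[184:212,253]);print(g[184:200,257])
```

```text
12.2333 [ 0.43146651 -0.31122955  0.14921225] [0.73753562 0.47056216 0.16723166]
[ 0.43056124 -0.30932535  0.04      ] [ 0.43122926 -0.31117992  0.046     ] [ 2.74777473e-01 -9.61507513e-01  8.02086460e-04]
[161 161 162 161 161 143 129 112  97  92  89  88  89  92  93 108 126 132
 139 155 160 160 160 160 160 160 159 160]
[162 161 161 161 143 114  98  95  91  89  90  95 105 110 110 110 111 111
 111 111 111 111 111 111 111 111 111 112]
[161 161 161 160 141 115  99  93  90 100 111 114 113 113 113 113]
```

Request:
send_rows(offset=[[-0.6,1.8,0],[-0.6,1.8,0],[-0.6,1.8,0],[-0.6,1.8,-3],[-0.6,1.8,-6],[-0.6,1.8,-9],[-0.6,1.8,-11],[-0.6,1.8,-11]], rotation=[[0,0,0],[0,0,0],[0,0,0],[0,0,0],[0,0,0],[0,0,0],[0,0,0],[0,0,0]])

```text
time_s: 12.9
tool_pos: [0.4298, -0.3086, 0.1364]
tcp_rot: [0.99, 0.139, -0.0, -0.001]
contact_force: [-0.7, -0.7, -0.2]
opening: 0.149
grasp_force: 49.1
```

Request:
send_rows(offset=[[0,0,-4],[0,0,-8],[0,0,-12],[0,0,-16],[0,0,-19],[0,0,-19]], rotation=[[0,0,0],[0,0,0],[0,0,0],[0,0,0],[0,0,0],[0,0,0]])

```text
time_s: 13.4
tool_pos: [0.4298, -0.3086, 0.1173]
tcp_rot: [0.99, 0.139, -0.0, -0.001]
contact_force: [-0.2, 0.2, -0.4]
opening: 0.149
grasp_force: 49.1
```

Request:
send_rows(offset=[[0,0,-1],[0,0,-2],[0,0,-3],[0,0,-3]], rotation=[[0,0,0],[0,0,0],[0,0,0],[0,0,0]])

```text
time_s: 13.73
tool_pos: [0.4303, -0.3091, 0.1154]
tcp_rot: [0.99, 0.14, 0.0, 0.0]
contact_force: [-0.1, -0.9, -1.3]
opening: 0.147
grasp_force: 49.2
```

Request:
send_rows(offset=[[0,0,-1],[0,0,-1],[0,0,-1]], rotation=[[0,0,0],[0,0,0],[0,0,0]])

```text
time_s: 13.98
tool_pos: [0.4306, -0.3093, 0.1152]
tcp_rot: [0.99, 0.14, 0.0, 0.0]
contact_force: [-0.9, 0.4, 6.0]
opening: 0.149
grasp_force: 49.9
```

Seated at the same commanded z and force as originally, so the rod did not slip and 40 mm stands. Releasing and rising.

Request:
send_rows(offset=[[0,0,1],[0,0,1],[0,0,1],[0,0,1],[0,0,1],[0,0,1],[0,0,1]], rotation=[[0,0,0],[0,0,0],[0,0,0],[0,0,0],[0,0,0],[0,0,0],[0,0,0]], grip=1)

```text
time_s: 14.57
tool_pos: [0.4302, -0.309, 0.1152]
tcp_rot: [0.99, 0.139, -0.0, -0.0]
contact_force: [-0.0, 0.2, 0.1]
opening: 0.995
grasp_force: 0.0
```

Request:
send_rows(offset=[[0,0,10],[0,0,35],[0,0,65],[0,0,95],[0,0,125],[0,0,135],[0,0,135]], rotation=[[0,0,0],[0,0,0],[0,0,0],[0,0,0],[0,0,0],[0,0,0],[0,0,0]])

```text
time_s: 15.15
tool_pos: [0.4321, -0.3108, 0.255]
tcp_rot: [0.99, 0.14, 0.003, 0.004]
contact_force: [-0.3, -0.5, 0.6]
opening: 0.994
grasp_force: 0.0
```

Request:
send_rows(offset=[[2,36,0],[4,72,0],[6,108,0],[8,144,0],[10,180,0],[13,216,0],[15,252,0],[17,288,0],[19,324,0],[21,360,0],[23,396,0],[25,432,0],[27,468,0],[29,500,0],[31,525,0],[31.4,535,0],[31.4,535,0],[31.4,535,0],[31.4,535,0]], rotation=[[0,0,5],[0,0,10],[0,0,15],[0,0,20],[0,0,25],[0,0,30],[0,0,35],[0,0,40],[0,0,45],[0,0,50],[0,0,55],[0,0,60],[0,0,65],[0,0,70],[0,0,74],[0,0,74],[0,0,74],[0,0,74],[0,0,74]])

```text
time_s: 16.73
tool_pos: [0.4612, 0.2247, 0.2494]
tcp_rot: [0.708, 0.707, -0.001, -0.0]
contact_force: [0.0, 0.2, -0.1]
opening: 1.001
grasp_force: 0.0
```

Run:
```python
from h import *
w=snap('wrist','w7.png'); s=telemetry.sense();print(s['time_s'],s['tool_pos'],s['tcp_rot'])
np.savez('w7.npz',**{k:w[k] for k in('R','t','fovy','cx','cy','n')})
w1=dict(np.load('w1.npz'));w1['n']='wrist'
P=[(.4543,.3426,'b?'),(.4586,.2846,'a?'),(.4626,.2263,'c?'),(.4664,.1687,'d?')]
for x,y,n in P: print(n,[proj(w,[x,y,z]) for z in(.04,.076,.084,.092,.1)])
g=w['pixels']
# side-by-side crop with rod check from top
t=snap('top')
a=cv2.resize(g[60:330,190:340],None,fx=2.2,fy=2.2,interpolation=cv2.INTER_CUBIC)
b=cv2.resize(t['pixels'][185:245,330:400],(440,377),interpolation=cv2.INTER_CUBIC)
c=np.zeros((a.shape[0],440,3),np.uint8);c[:377]=b
cv2.imwrite('pics/c7.png',np.hstack([a,c]))
```

```text
16.7833 [0.4614307  0.2245192  0.24968122] [ 7.07697552e-01  7.06515143e-01 -7.23022491e-04 -6.89086360e-05]
b? [array([251.4,  65.6]), array([250.6,  62. ]), array([250.4,  61.1]), array([250.2,  60.1]), array([250. ,  59.1])]
a? [array([255.5, 116. ]), array([255.2, 118.4]), array([255.1, 119. ]), array([255. , 119.6]), array([254.9, 120.3])]
c? [array([259.1, 165.6]), array([259.2, 173.5]), array([259.3, 175.5]), array([259.3, 177.6]), array([259.3, 179.8])]
d? [array([262.3, 211.1]), array([262.7, 223.2]), array([262.8, 226.2]), array([262.9, 229.4]), array([263. , 232.6])]
```

View pics/c7.png

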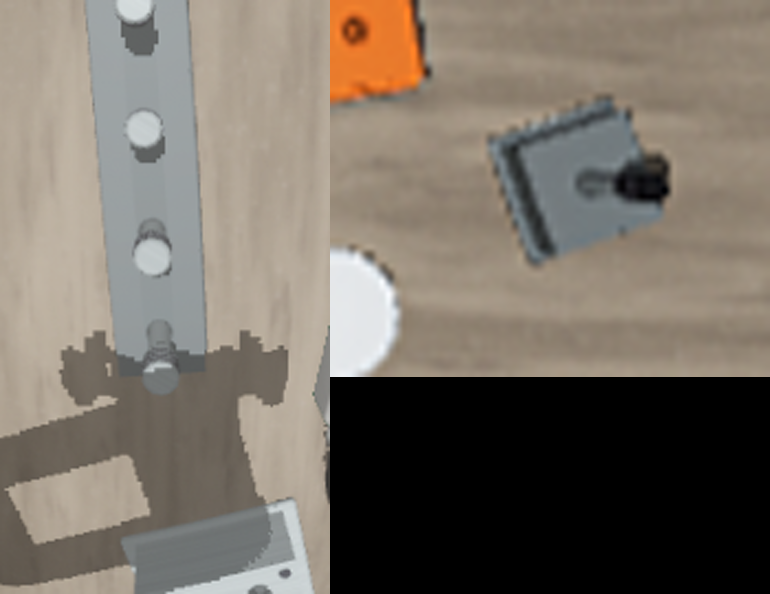

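The rod stands upright in its stand again. Post tops are at wrist (250.9,63.6), (255.5,118.6), (259.5,176.8) and (262.7,231.4). I'll identify them by a joint fit over views with the known spacing.

Run:
```python
from h import *
from itertools import permutations
V=[]
for n,P in [('w1',[(247.4,113.7),(255,163),(262,214),(268.8,258.1)]),('w7',[(250.9,63.6),(255.5,118.6),(259.5,176.8),(262.7,231.4)])]:
    w=dict(np.load(n+'.npz'));w['n']='wrist';V.append((w,P))
t=snap('top');V.append((t,[(153.76,202.38),(173.84,201.16),(193,200),(212.62,199.24)]))
sd=snap('side')
s=np.array([87,29,-29,-87])/1e3;R=[]
for p in permutations(range(4)):
    e=[];M=[]
    for v,P in V:
        X=np.array([onz(v,*b,.076+.008*k)[:2] for b,k in zip(P,p)])
        Xc=X-X.mean(0);d=s@Xc;d/=np.linalg.norm(d);e.append(1e3*np.sqrt(((Xc-np.outer(s,d))**2).sum()));M.append(X.mean(0).round(4))
    R.append((np.hypot.reduce(e),np.round(e,1),p,M,d))
for r in sorted(R,key=lambda r:r[0])[:5]:print(*r)
# shadow/side check: side-view tops
im=cv2.imread('pics/side0.png')
for i,(x,y) in enumerate([(.4543,.3426),(.4586,.2846),(.4626,.2263),(.4664,.1687)]): print(i,[proj(sd,[x,y,z]).tolist() for z in(.04,.076,.084,.092,.1)])
m=(im[210:300,225:275].min(2)>150).astype(np.uint8);n,l,st,ce=cv2.connectedComponentsWithStats(m)
print([(ce[i].round(1)+[225,210],st[i]) for i in range(1,n) if 8<st[i][4]<200])
```

```text
3.7678289865842642 [2.4 2.8 0.9] (1, 0, 2, 3) [array([0.4602, 0.257 ]), array([0.4606, 0.2554]), array([0.4608, 0.2549])] [-0.06874421  0.99763432]
3.8110975326350456 [2.5 2.2 1.9] (0, 1, 2, 3) [array([0.4602, 0.2573]), array([0.4606, 0.2558]), array([0.4608, 0.255 ])] [-0.06835062  0.99766136]
5.635542008885735 [3.1 2.9 3.8] (3, 0, 1, 2) [array([0.4603, 0.2552]), array([0.4608, 0.2535]), array([0.4609, 0.2545])] [-0.07081105  0.99748975]
5.834074704251144 [4.1 3.5 2.3] (2, 0, 1, 3) [array([0.4602, 0.2563]), array([0.4607, 0.2547]), array([0.4609, 0.2548])] [-0.06956519  0.99757741]
6.17858846702093 [4.2 4.3 1.5] (1, 0, 3, 2) [array([0.4602, 0.2566]), array([0.4607, 0.255 ]), array([0.4609, 0.2548])] [-0.0691412   0.99760688]
0 [[240.8, 281.5], [240.6, 271.4], [240.5, 269.1], [240.4, 266.8], [240.4, 264.4]]
1 [[246.5, 265.1], [246.4, 255.1], [246.4, 252.8], [246.3, 250.5], [246.3, 248.2]]
2 [[251.8, 250.1], [251.8, 240.3], [251.8, 238.1], [251.8, 235.9], [251.8, 233.6]]
3 [[256.6, 236.7], [256.7, 227.1], [256.7, 224.9], [256.7, 222.7], [256.7, 220.5]]
[(array([226.7, 216.6]), array([ 0,  0,  6, 15, 57], dtype=int32)), (array([258.4, 211.2]), array([ 16,   0,  34,   4, 112], dtype=int32)), (array([256.8, 220.5]), array([29,  8,  7,  6, 29], dtype=int32)), (array([232. , 229.8]), array([ 3, 14,  8, 13, 28], dtype=int32)), (array([251.4, 236.2]), array([24, 24,  6,  5, 23], dtype=int32)), (array([273.3, 240.7]), array([47, 28,  3,  7, 10], dtype=int32)), (array([272.1, 248. ]), array([46, 36,  4,  5,  9], dtype=int32)), (array([246.3, 255.6]), array([19, 43,  6,  6, 27], dtype=int32)), (array([267.7, 265.7]), array([ 35,  43,  15,  30, 108], dtype=int32)), (array([240.3, 269.7]), array([12, 57,  7,  6, 32], dtype=int32))]
```

The side view confirms it, with top rows 220.5/236.2/255.6/269.7 matching d/c/a/b. The third post (y ≈ 0.227) is post_c. Descending on it.

Request:
send_rows(offset=[[1,1.5,-30],[1,1.5,-60],[1,1.5,-90],[1,1.5,-115],[1,1.5,-130],[1,1.5,-130],[1,1.5,-130],[1,1.5,-130]], rotation=[[0,0,0],[0,0,0],[0,0,0],[0,0,0],[0,0,0],[0,0,0],[0,0,0],[0,0,0]])

```text
time_s: 17.6
tool_pos: [0.4639, 0.2274, 0.1217]
tcp_rot: [0.707, 0.707, 0.001, 0.001]
contact_force: [0.8, 0.1, 0.9]
opening: 0.999
grasp_force: 0.0
```

Run:
```python
from h import *
w=snap('wrist','w8.png'); s=telemetry.sense();print(s['time_s'],s['tool_pos'],s['contact_force'])
print(proj(w,[.4627,.2268,.092]))
g=w['pixels'].min(2);u,v=proj(w,[.4627,.2268,.092]).astype(int);x0,y0=u-25,v-25
m=(g[y0:y0+50,x0:x0+50]>165).astype(np.uint8);n,l,st,ce=cv2.connectedComponentsWithStats(m)
for i in range(1,n):
    if st[i][4]>20: print(ce[i]+[x0,y0],st[i],onz(w,*(ce[i]+[x0,y0]),.092))
```

```text
17.65 [0.46421962 0.22766155 0.12217233] [ 0.3286936  -0.60921063  0.04559212]
[255.6 238.5]
[254.51394422 236.84262948] [ 12  12  26  25 502] [0.46201953 0.22795599 0.092     ]
```

Request:
send_rows(offset=[[-1.5,0,0],[-1.5,0,-15],[-1.5,0,-30],[-1.5,0,-42],[-1.5,0,-46],[-1.5,0,-46],[-1.5,0,-46]], rotation=[[0,0,0],[0,0,0],[0,0,0],[0,0,0],[0,0,0],[0,0,0],[0,0,0]])

```text
time_s: 18.23
tool_pos: [0.4618, 0.2277, 0.0752]
tcp_rot: [0.707, 0.707, 0.001, 0.0]
contact_force: [-0.1, 0.1, -0.3]
opening: 0.999
grasp_force: 0.0
```

Request:
send_rows(offset=[[0,0,0],[0,0,0],[0,0,0],[0,0,0],[0,0,0],[0,0,0],[0,0,0],[0,0,0],[0,0,0],[0,0,0]], rotation=[[0,0,0],[0,0,0],[0,0,0],[0,0,0],[0,0,0],[0,0,0],[0,0,0],[0,0,0],[0,0,0],[0,0,0]], grip=0, grip_force=50)

```text
time_s: 19.07
tool_pos: [0.4615, 0.2276, 0.0746]
tcp_rot: [0.707, 0.707, 0.0, 0.0]
contact_force: [-0.4, -0.7, 3.1]
opening: 0.191
grasp_force: 48.8
```

Request:
send_rows(offset=[[0,0,5],[0,0,20],[0,0,45],[0,0,75],[0,0,105],[0,0,120],[0,0,120]], rotation=[[0,0,0],[0,0,0],[0,0,0],[0,0,0],[0,0,0],[0,0,0],[0,0,0]])

```text
time_s: 19.65
tool_pos: [0.4637, 0.2283, 0.1987]
tcp_rot: [0.707, 0.707, 0.004, 0.002]
contact_force: [1.0, 0.6, -0.5]
opening: 0.188
grasp_force: 49.2
```

Request:
send_rows(offset=[[1,-20,0],[3,-45,0],[5,-70,0],[7,-95,0],[9,-120,0],[11,-145,0],[13,-170,0],[15,-195,0],[17,-220,0],[19,-245,0],[21,-265,0],[22.7,-282,0],[22.7,-282,-20],[22.7,-282,-40],[22.7,-282,-47],[22.7,-282,-47],[22.7,-282,-47]], rotation=[[0,0,-6],[0,0,-12],[0,0,-18],[0,0,-24],[0,0,-31],[0,0,-38],[0,0,-45],[0,0,-52],[0,0,-58],[0,0,-64],[0,0,-70],[0,0,-74],[0,0,-74],[0,0,-74],[0,0,-74],[0,0,-74],[0,0,-74]])

```text
time_s: 21.07
tool_pos: [0.4828, -0.0541, 0.1462]
tcp_rot: [0.99, 0.14, -0.001, -0.001]
contact_force: [0.7, 0.2, -1.0]
opening: 0.192
grasp_force: 49.2
```

Run:
```python
from h import *
w=snap('wrist','w9.png'); s=telemetry.sense();print(s['time_s'],s['tool_pos'],s['tcp_rot'],s['contact_force'],s['opening'])
p=s['tool_pos'];print('foot',proj(w,[p[0],p[1],.085]),'mouth',proj(w,[.484,-.0545,.062]))
g=w['pixels'].mean(2).astype(int);u,v=proj(w,[.484,-.0545,.062]).astype(int)
for r in range(v-12,v+24,3): print(r,u-16,g[r,u-16:u+17])
print(g[v-16:v+24,u])
```

```text
21.1167 [ 0.48377745 -0.05423201  0.14719454] [ 9.90190234e-01  1.39725551e-01 -2.27682004e-04 -1.38358889e-04] [-0.44892406  0.40044993 -0.03029798] 0.19274839024970247
foot [258.3 216.2] mouth [258.7 204.4]
192 242 [213 213 212 210 211 212 210 208 206 207 208 210 212 211 210 210 210 209
 208 210 210 208 207 208 207 206 206 205 207 208 209 209 211]
195 242 [212 213 211 210 211 212 210 208 206 206 207 209 202 194 185 182 181 179
 181 181 162 159 132 125 128 129 127 159 165 167 158 202 211]
198 242 [212 212 181 168 205 157 130 129 128 125 125 124 122 121 122 121 121 121
 120 120 119 119 118 119 120 121 122 124 127 128 128 129 130]
201 242 [212 159 131 130 130 130 130 127 123 123 120 118 120 122 121 120 120 121
 121 120 121 120 120 119 118 117 119 121 123 127 128 128 129]
204 242 [158 131 131 129 129 130 129 124 123 121 118 118 118 118 119 120 121 121
 120 119 119 118 118 118 118 118 117 121 123 125 126 127 129]
207 242 [211 211 158 128 129 130 128 125 123 124 121 118 118 118 117 118 118 118
 119 119 119 119 119 117 117 116 121 123 123 125 125 127 128]
210 242 [211 158 129 128 129 129 
[... 288 characters left out ...]
7 126 121 109 106 108 107 108 109 109 109 108
 108 107 107 107 107 106 113 122 123 123 124 127 125 125 127]
219 242 [209 159 127 127 126 127 127 125 113 106 106 107 107 107 108 108 108 108
 107 107 107 106 105 106 104 116 122 123 123 124 124 124 126]
222 242 [208 201 198 151 125 126 126 124 109 104 105 106 106 107 108 108 108 106
 107 107 106 105 105 104 104 111 120 122 123 123 189 197 141]
225 242 [208 208 160 125 125 125 125 119 107 104 105 105 106 106 107 107 107 107
 107 106 105 105 104 104 103 106 120 122 122 199 205 208 209]
[211 210 210 210 210 210 199 181 144 120 121 121 121 120 120 120 121 120
 119 118 117 118 116 111 109 109 108 108 109 108 108 108 108 108 108 107
 107 107 107 106]
```

Request:
send_rows(offset=[[0.5,-0.5,-4],[0.5,-0.5,-10],[0.5,-0.5,-16],[0.5,-0.5,-20],[0.5,-0.5,-22],[0.5,-0.5,-24],[0.5,-0.5,-26],[0.5,-0.5,-26]], rotation=[[0,0,0],[0,0,0],[0,0,0],[0,0,0],[0,0,0],[0,0,0],[0,0,0],[0,0,0]])

```text
time_s: 21.78
tool_pos: [0.4841, -0.0549, 0.1209]
tcp_rot: [0.99, 0.14, -0.0, -0.0]
contact_force: [-0.3, -1.3, -1.8]
opening: 0.19
grasp_force: 49.2
```

Request:
send_rows(offset=[[0,0,-1],[0,0,-2],[0,0,-3],[0,0,-4],[0,0,-4]], rotation=[[0,0,0],[0,0,0],[0,0,0],[0,0,0],[0,0,0]])

```text
time_s: 22.2
tool_pos: [0.4842, -0.055, 0.1171]
tcp_rot: [0.99, 0.14, -0.0, -0.0]
contact_force: [-0.2, -0.8, -1.0]
opening: 0.189
grasp_force: 49.2
```

Request:
send_rows(offset=[[0,0,-2],[0,0,-4],[0,0,-6],[0,0,-8],[0,0,-10],[0,0,-12],[0,0,-12]], rotation=[[0,0,0],[0,0,0],[0,0,0],[0,0,0],[0,0,0],[0,0,0],[0,0,0]])

```text
time_s: 22.78
tool_pos: [0.4839, -0.0549, 0.1047]
tcp_rot: [0.99, 0.139, -0.0, -0.0]
contact_force: [-0.5, -0.6, -1.7]
opening: 0.19
grasp_force: 49.2
```

Request:
send_rows(offset=[[0,0,-2],[0,0,-4],[0,0,-6],[0,0,-8],[0,0,-10],[0,0,-12],[0,0,-14],[0,0,-15],[0,0,-15]], rotation=[[0,0,0],[0,0,0],[0,0,0],[0,0,0],[0,0,0],[0,0,0],[0,0,0],[0,0,0],[0,0,0]])

```text
time_s: 23.53
tool_pos: [0.4841, -0.0549, 0.0899]
tcp_rot: [0.99, 0.139, -0.0, -0.0]
contact_force: [-0.7, 0.3, -1.7]
opening: 0.192
grasp_force: 49.2
```

Request:
send_rows(offset=[[0,0,-1],[0,0,-2],[0,0,-3],[0,0,-4],[0,0,-4]], rotation=[[0,0,0],[0,0,0],[0,0,0],[0,0,0],[0,0,0]])

```text
time_s: 23.95
tool_pos: [0.4842, -0.055, 0.0861]
tcp_rot: [0.99, 0.139, -0.0, -0.0]
contact_force: [0.4, 0.3, -0.6]
opening: 0.195
grasp_force: 49.2
```

Request:
send_rows(offset=[[0,0,-1],[0,0,-2],[0,0,-2]], rotation=[[0,0,0],[0,0,0],[0,0,0]])

```text
time_s: 24.2
tool_pos: [0.4846, -0.0551, 0.0846]
tcp_rot: [0.99, 0.14, 0.0, 0.0]
contact_force: [-0.2, -0.1, 1.1]
opening: 0.189
grasp_force: 49.4
```

Contact is just beginning at the expected height. One more small press to make sure it is home.

Request:
send_rows(offset=[[0,0,-1],[0,0,-2],[0,0,-2]], rotation=[[0,0,0],[0,0,0],[0,0,0]])

```text
time_s: 24.45
tool_pos: [0.4856, -0.0552, 0.0845]
tcp_rot: [0.99, 0.139, 0.001, 0.0]
contact_force: [-3.3, 2.4, 12.4]
opening: 0.193
grasp_force: 50.5
```

Request:
send_rows(offset=[[0,0,1],[0,0,2],[0,0,2],[0,0,2],[0,0,2],[0,0,2],[0,0,2],[0,0,2],[0,0,2]], rotation=[[0,0,0],[0,0,0],[0,0,0],[0,0,0],[0,0,0],[0,0,0],[0,0,0],[0,0,0],[0,0,0]], grip=0.7)

```text
time_s: 25.2
tool_pos: [0.4843, -0.055, 0.0842]
tcp_rot: [0.99, 0.139, -0.0, -0.0]
contact_force: [0.1, -0.3, -0.6]
opening: 0.699
grasp_force: 0.0
```

Request:
send_rows(offset=[[0,0,10],[0,0,35],[0,0,65],[0,0,95],[0,0,125],[0,0,150],[0,0,160],[0,0,160],[0,0,160],[0,0,160]], rotation=[[0,0,0],[0,0,0],[0,0,0],[0,0,0],[0,0,0],[0,0,0],[0,0,0],[0,0,0],[0,0,0],[0,0,0]])

```text
time_s: 26.03
tool_pos: [0.483, -0.0546, 0.2423]
tcp_rot: [0.99, 0.139, -0.002, -0.001]
contact_force: [0.1, 0.1, -0.4]
opening: 0.701
grasp_force: 0.0
```

Run:
```python
from h import *
w=snap('wrist','w10.png'); sd=snap('side','s10.png');t=snap('top','t10.png');s=telemetry.sense();print(s['time_s'],s['tool_pos'],s['contact_force'])
g=w['pixels'].min(2)
for z in(.096,.1,.104):print(z,proj(w,[.4845,-.0550,z]),proj(sd,[.4845,-.055,z]),proj(t,[.4845,-.055,z]))
def bl(v,x0,y0,x1,y1,th,a):
    m=(v['pixels'][y0:y1,x0:x1].min(2)>th).astype(np.uint8);n,l,st,ce=cv2.connectedComponentsWithStats(m)
    return [(ce[i].round(1)+[x0,y0],st[i][2:]) for i in range(1,n) if st[i][4]>=a]
print('racktop',bl(t,145,192,230,210,170,4))
print('side rack',bl(sd,235,212,262,280,150,12))
for u0 in (.1,):
    u,v=proj(w,[.4845,-.055,.102]).astype(int); c=cv2.cvtColor(w['pixels'],cv2.COLOR_BGR2GRAY)[v-25:v+25,u-25:u+25]
    print(u,v,cv2.HoughCircles(cv2.resize(c,None,fx=4,fy=4,interpolation=3),cv2.HOUGH_GRADIENT,1,40,param1=80,param2=18,minRadius=25,maxRadius=60))
a=cv2.imread('pics/top0.png').astype(int);d=(abs(a-t['pixels'].astype(int)).max(2)>60).astype(np.uint8)
n,l,st,ce=cv2.connectedComponentsWithStats(d);print([st[i].tolist() for i in range(1,n) if st[i][4]>6])
```

```text
26.1833 [ 0.48311868 -0.05467713  0.24211705] [-0.06947844  0.04607573 -0.10328396]
0.096 [258.7 181.1] [271.2 180.4] [289.5 194.3]
0.1 [258.7 182.3] [271.3 179.3] [289.6 194.3]
0.104 [258.7 183.5] [271.3 178.3] [289.7 194.2]
racktop [(array([212.7, 199.1]), array([ 6,  5, 22], dtype=int32)), (array([173.8, 201.2]), array([ 5,  5, 20], dtype=int32)), (array([153.8, 202.4]), array([ 5,  6, 21], dtype=int32))]
side rack [(array([256.6, 220.6]), array([ 6,  4, 19], dtype=int32)), (array([246.4, 255.4]), array([ 6,  4, 19], dtype=int32)), (array([240.4, 269.5]), array([ 6,  5, 22], dtype=int32))]
258 182 [[[106.5 100.5  35.8]
  [114.5  33.5  33.8]]]
[[259, 160, 106, 142, 5988], [191, 198, 13, 5, 52], [150, 247, 13, 4, 32], [24, 281, 62, 37, 905], [10, 291, 21, 18, 184], [1, 295, 15, 13, 85], [215, 302, 37, 82, 1432], [253, 302, 66, 43, 892], [0, 305, 78, 79, 1110], [247, 329, 56, 55, 1929], [0, 341, 7, 6, 22], [198, 342, 13, 42, 56], [304, 352, 3, 13, 13], [87, 359, 4, 4, 7], [303, 358, 16, 26, 150], [0, 375, 11, 9, 43]]
```

```bash
python3 -c "
from bench import order
print(order.hand_in())"
```

```text
the job is handed in; nothing more can be done
None
```

I measured the bore at about 40 mm deep, put the rod back upright in its stand, seated post_c fully home in the bore (its top should stand about 2 mm above the fixed posts), and handed the job in at about 26 s; no verdict came back.

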